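Load the filter modules into the test rack in signal order

ROBOT

A 6-joint arm with a two-finger parallel gripper is mounted at the origin on the work surface. World frame = base frame: x ahead of the robot, y to its left, z up, the work surface at z = 0. Lengths are in m, angles in rad, forces in N, time in s.
With the tool pointing down it reaches from about 0.3 to 0.875 m from the base axis. Payload 6.4 kg.
Tool frame: the origin (TCP) lies between the finger pads; the fingertips stand ctrl.tip_extent ahead of it and the grasp point (between the pads) is the TCP (ctrl.tip_extent is the distance from the TCP to the fingertips, in m); z points along the fingers, y is the line along which they close (so a half turn about z gives the same grasp; the last joint's range is limited). The gripper opens to 85 mm and grips with 20 to 120 N. Pads are 22 mm wide; open, the fingers measure 114 mm over their backs; the gripper's body (76 mm by 85 mm) begins 54 mm behind the grasp point. The pads swing forward as they close: fully open they stand 13 mm farther back than shut.
Start: joints at [-1.522, 0.181, 1.607, -0, 1.354, -0.206], TCP at [0.145, -0.556, 0.25] pointing down, gripper open.
Joint ranges: [-2.99, 2.99], [-0.89, 2.07], [0.3, 2.58], [-1.14, 4.28], [0, 2.63], [-3.12, 3.12]. Speed limits (rad/s): [2.57, 2.57, 3.01, 3.14, 3.14, 3.14].

INTERFACE

Orientations are given as a unit quaternion [w, x, y, z].
In Python, from bench import ctrl gives the robot as it stands.
- The arm moves only by the tool send_rows, never from a script. Its arguments are lists of equal length, an entry for each row: "dr": the turn, a rotation vector about the tool's x, y, z in units of 6 degrees (1.0 is 6 degrees), a list of three; "xyz": the shift along the tool's x, y, z in cm, a list of three; "jaw": the opening in per cent of the stroke, from 0 (shut) to 100 (fully open). In form: {"dr": [[wx, wy, wz], ...], "xyz": [[dx, dy, dz], ...], "jaw": [jaw, ...]}. A call has exactly 8 rows; each row is the pose to reach, as a shift and turn from the pose commanded when the call began, along the tool's axes at that moment; what a row does not reach only later rows make up. A row lasts 1/8 s, in which the tool goes at most 62.5 mm and 10.7 degrees, less where a joint would pass 70% of its speed; a pose out of reach is approached as far as the arm can. A call with a gripper value outside its range is refused whole. The fingers move at their own pace and stop on an object; the grip force is fixed at half the most. Time passes only in rows, so rows that repeat a pose let the fingers close, or fill a call up. It gives the time, the measured TCP pose, the force, the opening and the grip force at its end, in the units of the state.
- ctrl.get_obs(): the state, without advancing time (a new reading comes with each control period).
- ctrl.camera(name): name is "scene" or "top" or "wrist"; returns the picture (420x560x3 uint8, red, green, blue); there is no depth.
- ctrl.calibration(name): a dict with "camera_matrix" (3x3 intrinsics, pixels), "D" ([k1, k2, p1, p2, k3] as OpenCV has them; the pictures are not rectified), "world_from_camera" (4x4, takes a point from camera to world coordinates). Camera axes: x right, y up, looking along -z (the intrinsics and any distortion apply to the point x, -y, -z); pixel columns grow to the right and rows downward; lengths in m; the calibration is good to about 2 mm. A picture is of the moment at which its call begins: read the wrist's pose just before it. calibration takes no time and is no camera call; for the wrist camera it gives the pose at the moment of the call.
- ctrl.hand_in(): hands the job in; it is judged then, once.
The state is a dict: "time_s": time; "q": joint angles; "dq": joint speeds; "joint_efforts": joint torques, N m; "eef_pos": TCP position; "eef_rot": TCP orientation; "wrist_force": force on the tool from outside, world axes, zero at the start; "torque": the same for the moment, N m; "opening": opening from 0.0 (shut) to 1.0 (fully open); "grasp_force": force on a finger pad.
Only numpy, scipy, OpenCV 4.12 (cv2) and the standard library are available. Lean on these libraries where they do the work, as an engineer would, in place of code of your own. Each camera call takes 0.05 s, during which the arm holds its last target. There are 200 camera calls.

TASK

Move the four filter modules from the black storage rack into the test rack, each into the bay of the same colour as its cap, filling the bays strictly one after another from the one next to the brass input connector outwards. Stand each module upright, flat on the floor of its bay, and set it down gently without dropping it; leave the mug where it stands.

Things in the scene. Friction and masses are not known exactly. Their poses are not given: they have to be found in the camera images.
- module_red: Filter module: upright aluminium block, x 36 mm, y 30 mm, 60 mm high; the top 12 mm is a red plastic cap with a brass connector (8 mm wide, 8 mm high) on it. 0.08 to 0.17 kg. Origin: centre of underside, z up. Starts in a pocket of the black storage rack: pocket floor 6 mm above the bench, walls 8 mm higher, x roughly across the rack, neighbours about 64 mm apart.
- bay_red: Fixed shallow red tray on the test rack: x 60 mm (across the rack), y 54 mm (along it) outside, 52 by 46 mm inside; inner floor 4 mm and rim 12 mm above its underside. Origin: centre of its underside, 12 mm above the bench, z up. Empty at the start; neighbours about 64 mm apart.
- module_yellow: Filter module: upright aluminium block, x 36 mm, y 30 mm, 60 mm high; the top 12 mm is a yellow plastic cap with a brass connector (8 mm wide, 8 mm high) on it. 0.08 to 0.17 kg. Origin: centre of underside, z up. Starts in a pocket of the black storage rack: pocket floor 6 mm above the bench, walls 8 mm higher, x roughly across the rack, neighbours about 64 mm apart.
- bay_yellow: Fixed shallow yellow tray on the test rack: x 60 mm (across the rack), y 54 mm (along it) outside, 52 by 46 mm inside; inner floor 4 mm and rim 12 mm above its underside. Origin: centre of its underside, 12 mm above the bench, z up. Empty at the start; neighbours about 64 mm apart.
- module_green: Filter module: upright aluminium block, x 36 mm, y 30 mm, 60 mm high; the top 12 mm is a green plastic cap with a brass connector (8 mm wide, 8 mm high) on it. 0.08 to 0.17 kg. Origin: centre of underside, z up. Starts in a pocket of the black storage rack: pocket floor 6 mm above the bench, walls 8 mm higher, x roughly across the rack, neighbours about 64 mm apart.
- bay_green: Fixed shallow green tray on the test rack: x 60 mm (across the rack), y 54 mm (along it) outside, 52 by 46 mm inside; inner floor 4 mm and rim 12 mm above its underside. Origin: centre of its underside, 12 mm above the bench, z up. Empty at the start; neighbours about 64 mm apart.
- module_blue: Filter module: upright aluminium block, x 36 mm, y 30 mm, 60 mm high; the top 12 mm is a blue plastic cap with a brass connector (8 mm wide, 8 mm high) on it. 0.08 to 0.17 kg. Origin: centre of underside, z up. Starts in a pocket of the black storage rack: pocket floor 6 mm above the bench, walls 8 mm higher, x roughly across the rack, neighbours about 64 mm apart.
- bay_blue: Fixed shallow blue tray on the test rack: x 60 mm (across the rack), y 54 mm (along it) outside, 52 by 46 mm inside; inner floor 4 mm and rim 12 mm above its underside. Origin: centre of its underside, 12 mm above the bench, z up. Empty at the start; neighbours about 64 mm apart.
- test_rack: Fixed aluminium plate, x 84 mm, y 302 mm, 12 mm thick, with the four bays in a row along y, near y = -96, -32, 32 and 96 mm. At its -y end (y = -154 mm) a grey input block carries the upright brass input connector, top 56 mm above the bench. Origin: on the underside, midway along the row of bays; z up.
- mug: Bystander: white mug, 80 mm wide, 95 mm high, standing loose beyond the racks. Origin: centre of its underside.

How it is judged:
By the outcome, as a careful person would: the job done as asked, in the order asked, and still so for the second after the job is handed in, with the robot touching nothing.
It also fails if it takes over 99 s, if anything falls off the work surface, if the arm or the gripper's body presses on something with over 40 N, if the wrist force passes 120 N, or if a joint passes its speed limit or range.

## Working session

There is one attempt and no reset: what is moved stays moved. The work goes in short steps, Python scripts to look and compute and a tool call to move; the robot and the scene stay as the last step left them, time stands still between calls to the robot, and variables do not carry over. Pictures are saved under pics/ and viewed, at most 14 in all, crops included, and the job is handed in when it is done.

Besides the shell and the picture viewer there is one more tool, called after ">>>" by a JSON object that holds its "op" and its "data", one argument or row to a line. send_rows: Moves the arm, as the interface text tells. Its arguments: {"type":"object","properties":{"dr":{"type":"array","items":{"type":"array","items":{"type":"number"}}},"xyz":{"type":"array","items":{"type":"array","items":{"type":"number"}}},"jaw":{"type":"array","items":{"type":"number"}}},"required":["dr","xyz","jaw"]}

```bash
ls; mkdir -p pics; python3 - <<'E'
from bench import ctrl
import cv2
for n in("top","scene"):
    c=ctrl.calibration(n); im=ctrl.camera(n); cv2.imwrite(f"pics/{n}0.png",im[:,:,::-1])
    print(n,c["camera_matrix"],c["D"],c["world_from_camera"])
o=ctrl.get_obs(); print(o, ctrl.tip_extent)
E
```

```text
pics
top [[431.63628659   0.         283.52775063]
 [  0.         431.63628659 214.60600463]
 [  0.           0.           1.        ]] [-0.11676255  0.          0.          0.          0.        ] [[-0.00731133  0.9924393  -0.12251852  0.50292425]
 [-0.99996966 -0.0075857  -0.00177313 -0.01200092]
 [-0.00268911  0.12250184  0.99246464  0.94618495]
 [ 0.          0.          0.          1.        ]]
scene [[391.64601493   0.         277.22352523]
 [  0.         391.64601493 203.38355263]
 [  0.           0.           1.        ]] [-0.06030033  0.          0.          0.          0.        ] [[-0.09839025 -0.59655437  0.79651883  1.37835847]
 [ 0.99505439 -0.04800285  0.08696258  0.06192948]
 [-0.01364273  0.80113583  0.59832705  0.58712504]
 [ 0.          0.          0.          1.        ]]
{'time_s': 0.1, 'q': array([-1.52231278e+00,  1.81493145e-01,  1.60791270e+00, -1.65879105e-05,
        1.35376912e+00, -2.06291595e-01]), 'dq': array([ 1.30462873e-03, -3.09708554e-04, -2.37675333e-03,  2.39314900e-05,
       -3.06716633e-04,  1.07650804e-03]), 'joint_efforts': array([ 6.08187906e-05, -4.45878661e+01, -3.52237988e+01, -2.93298262e-04,
        4.17033603e-03, -6.13484644e-06]), 'eef_pos': array([ 0.1449099 , -0.55596246,  0.24945709]), 'eef_rot': array([-7.89334582e-04,  9.91896632e-01,  1.27045056e-01,  5.42879968e-05]), 'wrist_force': array([-0.5472624 ,  0.1959839 , -0.26628901]), 'torque': array([-0.01070252, -0.00841335, -0.00513161]), 'grasp_force': 0.0, 'opening': 0.998322716955721} 0.019
```

View pics/top0.png

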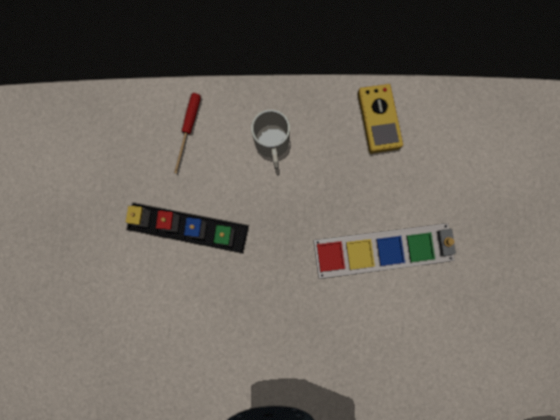

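View pics/scene0.png

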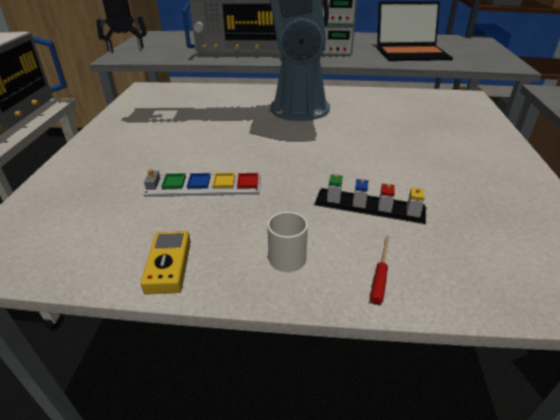

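The top view shows the modules at yellow (137,215), red (165,220), blue (193,228) and green (223,235). The bays are red (330,257), yellow (360,254), blue (390,251) and green (421,247), and the brass input is at (448,242). The scene view agrees, with the mug at (288,242). The filling order is green, blue, yellow, red.

```bash
cat > h.py <<'E'
from bench import ctrl
import cv2, numpy as np
from scipy.spatial.transform import Rotation as R
HUE={'red':[(0,8),(172,180)],'yellow':[(18,32)],'green':[(45,80)],'blue':[(105,125)]}
def mask(im,c,smin=110,vmin=45):
    h=cv2.cvtColor(im,cv2.COLOR_RGB2HSV); m=0
    for a,b in HUE[c]: m=m|cv2.inRange(h,(a,smin,vmin),(b,255,255))
    return m
def cast(cal,px,z):
    p=cv2.undistortPoints(np.float64(px).reshape(-1,1,2),cal["camera_matrix"],np.float64(cal["D"]))[:,0]
    T=cal["world_from_camera"]; d=np.c_[p[:,0],-p[:,1],-np.ones(len(p))]@T[:3,:3].T
    o=T[:3,3]; return o+d*((z-o[2])/d[:,2])[:,None]
def blobs(im,c,amin=60,**k):
    cs,_=cv2.findContours(mask(im,c,**k),cv2.RETR_EXTERNAL,cv2.CHAIN_APPROX_NONE)
    return [x for x in cs if cv2.contourArea(x)>=amin]
def tool(): 
    o=ctrl.get_obs(); w,x,y,z=o["eef_rot"]; return o["eef_pos"],R.from_quat([x,y,z,w])
def go(target,yaw):
    "print shift (cm) and turn (6 deg units) in tool axes; yaw = world angle of tool x, tool down"
    p,r=tool(); c,s=np.cos(yaw),np.sin(yaw)
    g=R.from_matrix(np.array([[c,s,0],[s,-c,0],[0,0,-1]]).T)
    print("xyz",np.round(r.inv().apply(np.array(target)-p)*100,2),"dr",np.round(np.degrees((r.inv()*g).as_rotvec())/6,2))
E
python3 - <<'E'
from h import *
cal=ctrl.calibration("top"); im=ctrl.camera("top")
for c in HUE:
  for b in blobs(im,c):
    w=cast(cal,b.reshape(-1,2),0.066 if b[:,0,0].mean()<260 else 0.022)[:,:2]
    px=b.reshape(-1,2).mean(0)
    r=cv2.minAreaRect((w*1000).astype(np.float32))
    print(c,np.round(px),[np.round(v,1) for v in r])
E
```

```text
red [330. 256.] [array([ 526.9, -109.9]), array([58.3, 52.1]), np.float64(6.5)]
red [164. 220.] [array([603.4, 237.2]), array([34.2, 39.1]), np.float64(83.3)]
red [191. 113.] [array([833.1, 186.6]), array([23. , 90.9]), np.float64(76.9)]
yellow [360. 254.] [array([ 530.8, -173.6]), array([58.1, 52.7]), np.float64(6.9)]
yellow [134. 215.] [array([614.1, 301.6]), array([32.1, 40.2]), np.float64(81.3)]
yellow [380. 118.] [array([ 834.7, -228. ]), array([155. ,  78.1]), np.float64(8.7)]
green [420. 247.] [array([ 544.1, -305.5]), array([54.3, 51.1]), np.float64(6.3)]
green [222. 234.] [array([571.9, 116. ]), array([31.5, 37.9]), np.float64(82.4)]
blue [390. 250.] [array([ 537.7, -239.3]), array([55.5, 51.9]), np.float64(6.4)]
blue [192. 227.] [array([587.9, 177.6]), array([32.5, 38.7]), np.float64(82.7)]
```

```bash
python3 - <<'E'
from h import *
go([.572,.116,.22],np.radians(79))
E
```

```text
xyz [ 58.27 -54.27   3.05] dr [-1.000e-02 -1.000e-02 -1.073e+01]
```

>>> {"op": "send_rows", "data": {
  "dr": [
    [0,0,-1.4],
    [0,0,-2.8],
    [0,0,-4.2],
    [0,0,-5.6],
    [0,0,-7],
    [0,0,-8.4],
    [0,0,-9.8],
    [0,0,-10.7]
  ],
  "xyz": [
    [5,-4.6,0],
    [9,-8.4,0],
    [13,-12.1,0],
    [17.5,-16.3,0],
    [22,-20.5,0],
    [26,-24.2,0],
    [30,-28,0.5],
    [34,-31.7,1]
  ],
  "jaw": [100,100,100,100,100,100,100,100]
}}

```text
time_s: 1.15
eef_pos: [0.3947, -0.1623, 0.2403]
eef_rot: [0.0, 0.772, 0.636, 0.0]
wrist_force: [-0.3, -0.0, 0.1]
opening: 0.999
grasp_force: 0.0
```

```bash
python3 - <<'E'
from h import *
go([.572,.116,.22],np.radians(79))
E
```

```text
xyz [30.7  12.09  2.03] dr [0.01 0.   0.  ]
```

>>> {"op": "send_rows", "data": {
  "dr": [
    [0,0,0],
    [0,0,0],
    [0,0,0],
    [0,0,0],
    [0,0,0],
    [0,0,0],
    [0,0,0],
    [0,0,0]
  ],
  "xyz": [
    [5,2,0.3],
    [10.3,4,0.7],
    [15.4,6,1],
    [20.5,8.1,1.4],
    [25.6,10.1,1.7],
    [30.7,12.1,2],
    [30.7,12.1,2],
    [30.7,12.1,2]
  ],
  "jaw": [100,100,100,100,100,100,100,100]
}}

```text
time_s: 2.15
eef_pos: [0.5719, 0.1137, 0.2197]
eef_rot: [-0.0, 0.772, 0.635, -0.001]
wrist_force: [0.0, -0.2, 0.0]
opening: 0.998
grasp_force: 0.0
```

```bash
python3 - <<'E'
from h import *
cal=ctrl.calibration("wrist"); im=ctrl.camera("wrist"); cv2.imwrite("pics/w1.png",im[:,:,::-1])
print(ctrl.get_obs()["eef_pos"],cal["world_from_camera"].round(3).tolist())
for c in HUE:
  for b in blobs(im,c,200):
    w=cast(cal,b.reshape(-1,2),0.066)[:,:2]; r=cv2.minAreaRect((w*1000).astype(np.float32))
    print(c,b.reshape(-1,2).mean(0).round(),[np.round(v,1) for v in r])
E
```

```text
[0.5718671  0.11307318 0.21996687] [[0.981, 0.186, 0.052, 0.584], [-0.193, 0.946, 0.259, 0.179], [-0.001, -0.264, 0.964, 0.344], [0.0, 0.0, 0.0, 1.0]]
red [532.  50.] [array([796.4, 199.4]), array([22.3, 47.1]), np.float64(75.9)]
red [287.  47.] [array([602.7, 238.2]), array([30.4, 36.5]), np.float64(84.1)]
yellow [477. 407.] [array([ 742.1, -151.3]), array([30.2, 43.8]), np.float64(9.2)]
yellow [453.  46.] [array([732.2, 214. ]), array([ 4.6, 80.5]), np.float64(76.7)]
green [278. 201.] [array([571.7, 117.5]), array([30. , 35.2]), np.float64(81.6)]
blue [282. 127.] [array([587.5, 178.4]), array([30.4, 36.4]), np.float64(82.6)]
```

View pics/w1.png

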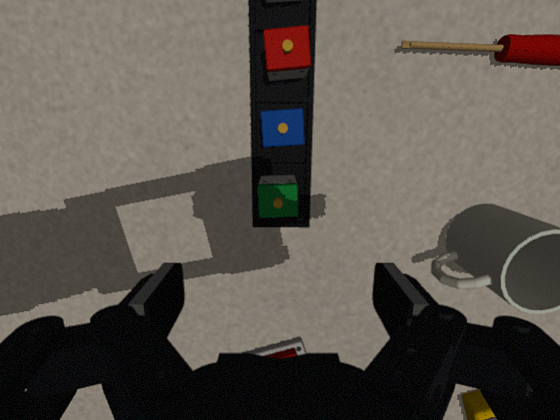

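The wrist view shows green (278,201), blue (282,127) and red (287,47) on the storage rack. Their caps measure 30 x 36 mm as expected, and the mug is clear at (510,255).

```bash
python3 - <<'E'
from h import *
go([.5717,.1175,.048],np.radians(81.6))
E
```

```text
xyz [ 0.44 -0.09 17.2 ] dr [-0.01  0.   -0.47]
```

>>> {"op": "send_rows", "data": {
  "dr": [
    [0,0,-0.5],
    [0,0,-0.5],
    [0,0,-0.5],
    [0,0,-0.5],
    [0,0,-0.5],
    [0,0,-0.5],
    [0,0,-0.5],
    [0,0,-0.5]
  ],
  "xyz": [
    [0.4,-0.1,2],
    [0.4,-0.1,5],
    [0.4,-0.1,9],
    [0.4,-0.1,13],
    [0.4,-0.1,16],
    [0.4,-0.1,17.2],
    [0.4,-0.1,17.2],
    [0.4,-0.1,17.2]
  ],
  "jaw": [100,100,100,100,100,100,100,100]
}}

```text
time_s: 3.2
eef_pos: [0.5734, 0.1175, 0.05]
eef_rot: [0.001, 0.756, 0.655, 0.001]
wrist_force: [0.0, 1.1, 1.4]
opening: 1.003
grasp_force: 0.0
```

>>> {"op": "send_rows", "data": {
  "dr": [
    [0,0,0],
    [0,0,0],
    [0,0,0],
    [0,0,0],
    [0,0,0],
    [0,0,0],
    [0,0,0],
    [0,0,0]
  ],
  "xyz": [
    [0,0,0],
    [0,0,0],
    [0,0,0],
    [0,0,0],
    [0,0,0],
    [0,0,0],
    [0,0,0],
    [0,0,0]
  ],
  "jaw": [30,30,30,30,30,30,30,30]
}}

```text
time_s: 4.2
eef_pos: [0.5727, 0.1179, 0.0489]
eef_rot: [0.0, 0.756, 0.655, 0.0]
wrist_force: [-1.1, 0.8, 4.9]
opening: 0.412
grasp_force: 60.3
```

```bash
python3 - <<'E'
from h import *
go([.5441,-.3055,.20],np.radians(95.5))
E
```

```text
xyz [-42.31   3.22 -15.12] dr [ 0.01 -0.   -2.28]
```

>>> {"op": "send_rows", "data": {
  "dr": [
    [0,0,0],
    [0,0,0],
    [0,0,0],
    [0,0,-0.5],
    [0,0,-1],
    [0,0,-1.5],
    [0,0,-2],
    [0,0,-2.3]
  ],
  "xyz": [
    [0,0,-1.5],
    [0,0,-5],
    [0,0,-10],
    [-2,0.2,-14],
    [-7,0.5,-15.1],
    [-13,1,-15.1],
    [-19,1.4,-15.1],
    [-25,1.9,-15.1]
  ],
  "jaw": [30,30,30,30,30,30,30,30]
}}

```text
time_s: 5.2
eef_pos: [0.5547, -0.134, 0.1999]
eef_rot: [0.0, 0.671, 0.741, 0.0]
wrist_force: [0.1, 0.5, -1.3]
opening: 0.411
grasp_force: 60.0
```

```bash
python3 - <<'E'
from h import *
go([.5441,-.3055,.20],np.radians(95.5))
E
```

```text
xyz [-1.696e+01 -2.760e+00 -1.000e-02] dr [0.   0.   0.03]
```

>>> {"op": "send_rows", "data": {
  "dr": [
    [0,0,0],
    [0,0,0],
    [0,0,0],
    [0,0,0],
    [0,0,0],
    [0,0,0],
    [0,0,0],
    [0,0,0]
  ],
  "xyz": [
    [-5,-0.5,0],
    [-10,-1.2,0],
    [-14,-2.2,0],
    [-16,-2.6,0],
    [-17,-2.8,0],
    [-17,-2.8,0],
    [-17,-2.8,0],
    [-17,-2.8,0]
  ],
  "jaw": [30,30,30,30,30,30,30,30]
}}

```text
time_s: 6.2
eef_pos: [0.5444, -0.3031, 0.1993]
eef_rot: [-0.0, 0.671, 0.741, 0.0]
wrist_force: [-1.0, 0.1, -1.7]
opening: 0.413
grasp_force: 60.0
```

```bash
python3 - <<'E'
from h import *
cal=ctrl.calibration("wrist"); im=ctrl.camera("wrist"); cv2.imwrite("pics/w2.png",im[:,:,::-1])
print(ctrl.get_obs()["eef_pos"])
for c in HUE:
  for b in blobs(im,c,200):
    w=cast(cal,b.reshape(-1,2),0.024)[:,:2]; r=cv2.minAreaRect((w*1000).astype(np.float32))
    print(c,b.reshape(-1,2).mean(0).round(),[np.round(v,1) for v in r])
E
```

```text
[ 0.54436972 -0.30328099  0.19938318]
red [284.   2.] [array([ 529.7, -136.7]), array([58.3,  4.4]), np.float64(5.7)]
yellow [278. 319.] [array([ 557. , -435.8]), array([24. , 37.1]), np.float64(5.7)]
yellow [529. 154.] [array([ 776.9, -236.7]), array([61.3, 76.9]), np.float64(9.8)]
yellow [278.  50.] [array([ 530.5, -173.6]), array([59.7, 55.1]), np.float64(6.9)]
green [278. 309.] [array([ 556.2, -424.6]), array([98.3, 82.5]), np.float64(5.7)]
green [278. 201.] [array([ 543.8, -305.8]), array([59.5, 53.9]), np.float64(5.7)]
blue [278. 130.] [array([ 537.2, -239.4]), array([59.4, 53.4]), np.float64(6.2)]
```

View pics/w2.png

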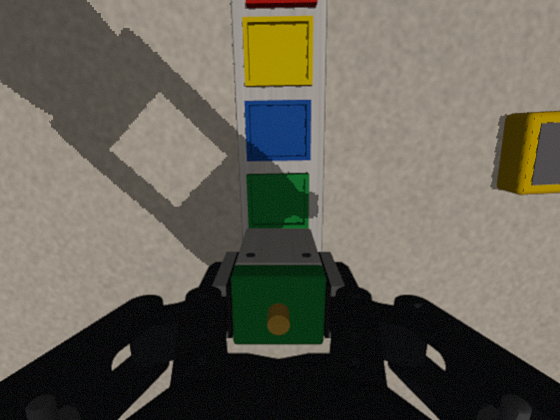

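The wrist view shows the green bay at (278,201), blue at (278,130) and yellow at (278,50). The module is held straight in the jaws at about (278,300).

```bash
python3 - <<'E'
from h import *
go([.5438,-.3058,.0605],np.radians(95.8))
E
```

```text
xyz [-0.25 -0.08 13.89] dr [ 0.   -0.   -0.02]
```

>>> {"op": "send_rows", "data": {
  "dr": [
    [0,0,0],
    [0,0,0],
    [0,0,0],
    [0,0,0],
    [0,0,0],
    [0,0,0],
    [0,0,0],
    [0,0,0]
  ],
  "xyz": [
    [-0.2,-0.1,2],
    [-0.2,-0.1,5],
    [-0.2,-0.1,8],
    [-0.2,-0.1,11],
    [-0.2,-0.1,12.8],
    [-0.2,-0.1,13.5],
    [-0.2,-0.1,13.7],
    [-0.2,-0.1,13.7]
  ],
  "jaw": [30,30,30,30,30,30,30,30]
}}

```text
time_s: 7.25
eef_pos: [0.5439, -0.3068, 0.0632]
eef_rot: [0.001, 0.672, 0.741, 0.0]
wrist_force: [-0.8, 0.4, -0.5]
opening: 0.413
grasp_force: 60.0
```

>>> {"op": "send_rows", "data": {
  "dr": [
    [0,0,0],
    [0,0,0],
    [0,0,0],
    [0,0,0],
    [0,0,0],
    [0,0,0],
    [0,0,0],
    [0,0,0]
  ],
  "xyz": [
    [0,0,0.1],
    [0,0,0.15],
    [0,0,0.2],
    [0,0,0.25],
    [0,0,0.3],
    [0,0,0.32],
    [0,0,0.32],
    [0,0,0.32]
  ],
  "jaw": [30,30,30,30,30,30,30,30]
}}

```text
time_s: 8.25
eef_pos: [0.5433, -0.3064, 0.0591]
eef_rot: [-0.0, 0.672, 0.741, -0.0]
wrist_force: [0.4, -0.8, -1.0]
opening: 0.421
grasp_force: 60.0
```

>>> {"op": "send_rows", "data": {
  "dr": [
    [0,0,0],
    [0,0,0],
    [0,0,0],
    [0,0,0],
    [0,0,0],
    [0,0,0],
    [0,0,0],
    [0,0,0]
  ],
  "xyz": [
    [0,0,0.03],
    [0,0,0.06],
    [0,0,0.09],
    [0,0,0.12],
    [0,0,0.12],
    [0,0,0.12],
    [0,0,0.12],
    [0,0,0.12]
  ],
  "jaw": [30,30,30,30,30,30,30,30]
}}

```text
time_s: 9.25
eef_pos: [0.5433, -0.3065, 0.0589]
eef_rot: [0.0, 0.672, 0.741, -0.0]
wrist_force: [-4.1, 2.0, 7.3]
opening: 0.415
grasp_force: 61.0
```

>>> {"op": "send_rows", "data": {
  "dr": [
    [0,0,0],
    [0,0,0],
    [0,0,0],
    [0,0,0],
    [0,0,0],
    [0,0,0],
    [0,0,0],
    [0,0,0]
  ],
  "xyz": [
    [0,0,0],
    [0,0,0],
    [0,0,0],
    [0,0,0],
    [0,0,0],
    [0,0,-2],
    [0,0,-7],
    [0,0,-13]
  ],
  "jaw": [100,100,100,100,100,100,100,100]
}}

```text
time_s: 10.25
eef_pos: [0.5427, -0.306, 0.1896]
eef_rot: [-0.001, 0.672, 0.741, -0.0]
wrist_force: [0.7, -1.0, 0.8]
opening: 1.003
grasp_force: 0.0
```

```bash
python3 - <<'E'
from h import *
im=ctrl.camera("wrist"); cv2.imwrite("pics/w3.png",im[:,:,::-1])
go([.5875,.1784,.17],np.radians(82.6))
E
```

```text
xyz [48.13  8.8   2.66] dr [0.1  0.08 2.17]
```

View pics/w3.png

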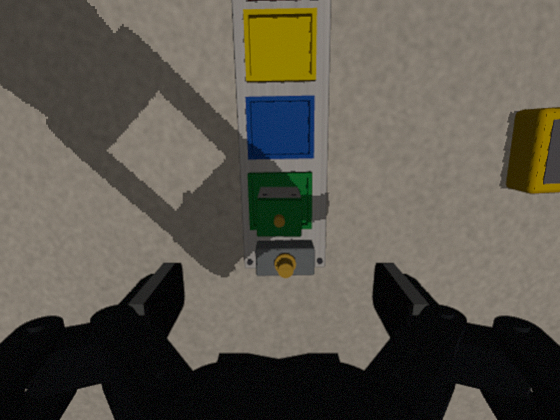

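The wrist view shows green standing upright in the middle of its bay at (280,205), next to the input connector at (285,262). Blue is next.

>>> {"op": "send_rows", "data": {
  "dr": [
    [0,0,0],
    [0,0,0.3],
    [0,0,0.6],
    [0,0,0.9],
    [0,0,1.2],
    [0,0,1.5],
    [0,0,1.9],
    [0,0,2.2]
  ],
  "xyz": [
    [3,0.5,0],
    [9,1.6,0],
    [15,2.7,0],
    [21,3.8,0],
    [27,4.9,0],
    [33,6,0],
    [39,7.1,0],
    [45,8.2,1]
  ],
  "jaw": [100,100,100,100,100,100,100,100]
}}

```text
time_s: 11.3
eef_pos: [0.5821, 0.1516, 0.1805]
eef_rot: [0.001, 0.753, 0.658, 0.002]
wrist_force: [0.8, -0.2, 1.3]
opening: 1.0
grasp_force: 0.0
```

```bash
python3 - <<'E'
from h import *
go([.5875,.1784,.048],np.radians(82.6))
E
```

```text
xyz [ 2.72  0.11 13.25] dr [ 0.04 -0.01 -0.04]
```

>>> {"op": "send_rows", "data": {
  "dr": [
    [0,0,0],
    [0,0,0],
    [0,0,0],
    [0,0,0],
    [0,0,0],
    [0,0,0],
    [0,0,0],
    [0,0,0]
  ],
  "xyz": [
    [1.8,0.1,2],
    [2.6,0.1,4],
    [2.6,0.1,5],
    [2.6,0.1,5],
    [2.6,0.1,5],
    [2.6,0.1,5],
    [2.6,0.1,5],
    [2.6,0.1,5]
  ],
  "jaw": [100,100,100,100,100,100,100,100]
}}

```text
time_s: 12.3
eef_pos: [0.5855, 0.175, 0.1282]
eef_rot: [0.0, 0.752, 0.659, 0.0]
wrist_force: [-0.3, 0.3, -0.1]
opening: 1.003
grasp_force: 0.0
```

```bash
python3 - <<'E'
from h import *
go([.5875,.1784,.048],np.radians(82.6))
E
```

```text
xyz [0.36 0.15 8.02] dr [ 0.   -0.   -0.04]
```

>>> {"op": "send_rows", "data": {
  "dr": [
    [0,0,0],
    [0,0,0],
    [0,0,0],
    [0,0,0],
    [0,0,0],
    [0,0,0],
    [0,0,0],
    [0,0,0]
  ],
  "xyz": [
    [0.4,0.15,1.5],
    [0.4,0.15,4],
    [0.4,0.15,6.5],
    [0.4,0.15,7.6],
    [0.4,0.15,8],
    [0.4,0.15,8],
    [0.4,0.15,8],
    [0.4,0.15,8]
  ],
  "jaw": [100,100,100,100,100,100,30,30]
}}

```text
time_s: 13.3
eef_pos: [0.588, 0.1789, 0.0487]
eef_rot: [0.0, 0.752, 0.659, 0.001]
wrist_force: [0.6, 0.5, 0.4]
opening: 0.603
grasp_force: 0.0
```

>>> {"op": "send_rows", "data": {
  "dr": [
    [0,0,0],
    [0,0,0],
    [0,0,0],
    [0,0,0],
    [0,0,0],
    [0,0,0],
    [0,0,0],
    [0,0,0]
  ],
  "xyz": [
    [0,0,0],
    [0,0,0],
    [0,0,0],
    [0,0,0],
    [0,0,0],
    [0,0,0],
    [0,0,0],
    [0,0,0]
  ],
  "jaw": [30,30,30,30,30,30,30,30]
}}

```text
time_s: 14.3
eef_pos: [0.5879, 0.1789, 0.0486]
eef_rot: [0.0, 0.752, 0.659, 0.0]
wrist_force: [-0.6, -0.2, 5.9]
opening: 0.408
grasp_force: 60.6
```

```bash
python3 - <<'E'
from h import *
go([.5372,-.2394,.19],np.radians(95.8))
E
```

```text
xyz [-42.13   0.52 -14.15] dr [ 0.01 -0.   -2.23]
```

>>> {"op": "send_rows", "data": {
  "dr": [
    [0,0,0],
    [0,0,0],
    [0,0,0],
    [0,0,-0.5],
    [0,0,-1],
    [0,0,-1.5],
    [0,0,-2],
    [0,0,-2.2]
  ],
  "xyz": [
    [0,0,-1.5],
    [0,0,-5],
    [0,0,-10],
    [-3,0,-13.5],
    [-9,0.1,-14.1],
    [-15,0.2,-14.1],
    [-21,0.3,-14.1],
    [-27,0.4,-14.1]
  ],
  "jaw": [30,30,30,30,30,30,30,30]
}}

```text
time_s: 15.3
eef_pos: [0.555, -0.0909, 0.1894]
eef_rot: [0.0, 0.671, 0.741, 0.0]
wrist_force: [1.2, 0.6, -0.6]
opening: 0.415
grasp_force: 60.0
```

```bash
python3 - <<'E'
from h import *
go([.5372,-.2394,.12],np.radians(95.8))
E
```

```text
xyz [-14.6   -3.24   6.94] dr [ 0.    0.   -0.02]
```

>>> {"op": "send_rows", "data": {
  "dr": [
    [0,0,0],
    [0,0,0],
    [0,0,0],
    [0,0,0],
    [0,0,0],
    [0,0,0],
    [0,0,0],
    [0,0,0]
  ],
  "xyz": [
    [-5,-0.7,0],
    [-10,-1.8,0],
    [-13,-2.8,1],
    [-14.2,-3.2,3],
    [-14.5,-3.2,6],
    [-14.5,-3.2,6.9],
    [-14.5,-3.2,6.9],
    [-14.5,-3.2,6.9]
  ],
  "jaw": [30,30,30,30,30,30,30,30]
}}

```text
time_s: 16.3
eef_pos: [0.5388, -0.2364, 0.121]
eef_rot: [0.001, 0.671, 0.741, 0.0]
wrist_force: [0.9, -0.8, -0.3]
opening: 0.414
grasp_force: 60.0
```

```bash
python3 - <<'E'
from h import *
go([.5372,-.2394,.0586],np.radians(95.8))
E
```

```text
xyz [-0.27 -0.19  6.24] dr [ 0.01  0.01 -0.02]
```

>>> {"op": "send_rows", "data": {
  "dr": [
    [0,0,0],
    [0,0,0],
    [0,0,0],
    [0,0,0],
    [0,0,0],
    [0,0,0],
    [0,0,0],
    [0,0,0]
  ],
  "xyz": [
    [-0.2,-0.2,1.5],
    [-0.2,-0.2,3],
    [-0.2,-0.2,4.5],
    [-0.2,-0.2,5.4],
    [-0.2,-0.2,5.7],
    [-0.2,-0.2,5.8],
    [-0.2,-0.2,5.9],
    [-0.2,-0.2,5.9]
  ],
  "jaw": [30,30,30,30,30,30,30,30]
}}

```text
time_s: 17.3
eef_pos: [0.5364, -0.239, 0.0613]
eef_rot: [0.0, 0.672, 0.741, 0.0]
wrist_force: [-0.7, -0.3, -0.4]
opening: 0.417
grasp_force: 60.0
```

>>> {"op": "send_rows", "data": {
  "dr": [
    [0,0,0],
    [0,0,0],
    [0,0,0],
    [0,0,0],
    [0,0,0],
    [0,0,0],
    [0,0,0],
    [0,0,0]
  ],
  "xyz": [
    [0,0,0.05],
    [0,0,0.1],
    [0,0,0.15],
    [0,0,0.2],
    [0,0,0.25],
    [0,0,0.3],
    [0,0,0.32],
    [0,0,0.32]
  ],
  "jaw": [30,30,30,30,30,30,30,30]
}}

```text
time_s: 18.3
eef_pos: [0.5362, -0.2389, 0.0586]
eef_rot: [-0.0, 0.672, 0.741, -0.0]
wrist_force: [-4.2, 2.8, 7.0]
opening: 0.41
grasp_force: 61.1
```

>>> {"op": "send_rows", "data": {
  "dr": [
    [0,0,0],
    [0,0,0],
    [0,0,0],
    [0,0,0],
    [0,0,0],
    [0,0,0],
    [0,0,0],
    [0,0,0]
  ],
  "xyz": [
    [0,0,0],
    [0,0,0],
    [0,0,0],
    [0,0,0],
    [0,0,0],
    [0,0,-2],
    [0,0,-7],
    [0,0,-13]
  ],
  "jaw": [100,100,100,100,100,100,100,100]
}}

```text
time_s: 19.3
eef_pos: [0.5356, -0.2385, 0.1894]
eef_rot: [-0.001, 0.672, 0.741, -0.0]
wrist_force: [1.2, -0.5, 0.6]
opening: 0.999
grasp_force: 0.0
```

```bash
python3 - <<'E'
from h import *
go([.614,.300,.18],np.radians(83))
E
```

```text
xyz [52.83 13.05  0.98] dr [-0.01 -0.01  2.1 ]
```

>>> {"op": "send_rows", "data": {
  "dr": [
    [0,0,0],
    [0,0,0.3],
    [0,0,0.6],
    [0,0,0.9],
    [0,0,1.2],
    [0,0,1.5],
    [0,0,1.8],
    [0,0,2.1]
  ],
  "xyz": [
    [4,1,0],
    [10,2.5,0],
    [16,4,0],
    [22,5.5,0],
    [28,7,0],
    [34,8.4,0],
    [40,9.9,0],
    [46,11.4,0]
  ],
  "jaw": [100,100,100,100,100,100,100,100]
}}

```text
time_s: 20.3
eef_pos: [0.6052, 0.2322, 0.1897]
eef_rot: [0.001, 0.749, 0.662, 0.001]
wrist_force: [0.6, -0.6, 0.2]
opening: 1.001
grasp_force: 0.0
```

>>> {"op": "send_rows", "data": {
  "dr": [
    [0,0,0],
    [0,0,0],
    [0,0,0],
    [0,0,0],
    [0,0,0],
    [0,0,0],
    [0,0,0],
    [0,0,0]
  ],
  "xyz": [
    [3.5,0.2,0],
    [6,0.3,0],
    [6.8,0.3,0],
    [6.8,0.3,0],
    [6.8,0.3,0],
    [6.8,0.3,0],
    [6.8,0.3,0],
    [6.8,0.3,0]
  ],
  "jaw": [100,100,100,100,100,100,100,100]
}}

```text
time_s: 21.3
eef_pos: [0.6161, 0.2968, 0.1878]
eef_rot: [-0.0, 0.749, 0.662, 0.0]
wrist_force: [-0.8, -0.5, -0.3]
opening: 1.002
grasp_force: 0.0
```

```bash
python3 - <<'E'
from h import *
cal=ctrl.calibration("wrist"); im=ctrl.camera("wrist"); print(ctrl.get_obs()["eef_pos"])
for c in ("red","yellow"):
  for b in blobs(im,c,200):
    w=cast(cal,b.reshape(-1,2),0.066)[:,:2]; r=cv2.minAreaRect((w*1000).astype(np.float32))
    print(c,b.reshape(-1,2).mean(0).round(),[np.round(v,1) for v in r])
    if c=="yellow" and abs(r[0][1]-302)<15:
        go([r[0][0]/1000,r[0][1]/1000,.048],np.radians(r[2]))
E
```

```text
[0.61604069 0.2969354  0.18769151]
red [271. 277.] [array([602.8, 239.8]), array([34.1, 36.1]), np.float64(85.0)]
red [517. 264.] [array([811.8, 227.5]), array([22.1, 78.9]), np.float64(76.8)]
yellow [425. 255.] [array([736.2, 245.3]), array([ 4.7, 79. ]), np.float64(76.7)]
yellow [275. 203.] [array([614.3, 305.3]), array([31.2, 36.3]), np.float64(83.0)]
xyz [ 0.81 -0.27 13.97] dr [-0.  0.  0.]
```

>>> {"op": "send_rows", "data": {
  "dr": [
    [0,0,0],
    [0,0,0],
    [0,0,0],
    [0,0,0],
    [0,0,0],
    [0,0,0],
    [0,0,0],
    [0,0,0]
  ],
  "xyz": [
    [0.8,-0.3,2],
    [0.8,-0.3,5],
    [0.8,-0.3,9],
    [0.8,-0.3,12],
    [0.8,-0.3,13.6],
    [0.8,-0.3,14],
    [0.8,-0.3,14],
    [0.8,-0.3,14]
  ],
  "jaw": [100,100,100,100,100,100,100,100]
}}

```text
time_s: 22.35
eef_pos: [0.6151, 0.3058, 0.0493]
eef_rot: [0.001, 0.749, 0.663, 0.001]
wrist_force: [-0.1, 0.0, 0.5]
opening: 1.0
grasp_force: 0.0
```

>>> {"op": "send_rows", "data": {
  "dr": [
    [0,0,0],
    [0,0,0],
    [0,0,0],
    [0,0,0],
    [0,0,0],
    [0,0,0],
    [0,0,0],
    [0,0,0]
  ],
  "xyz": [
    [0,0,0],
    [0,0,0],
    [0,0,0],
    [0,0,0],
    [0,0,0],
    [0,0,0],
    [0,0,0],
    [0,0,0]
  ],
  "jaw": [30,30,30,30,30,30,30,30]
}}

```text
time_s: 23.35
eef_pos: [0.6143, 0.3056, 0.0482]
eef_rot: [0.0, 0.749, 0.663, 0.0]
wrist_force: [-0.2, -0.3, 5.0]
opening: 0.412
grasp_force: 60.6
```

```bash
python3 - <<'E'
from h import *
go([.5305,-.1736,.19],np.radians(95.8))
E
```

```text
xyz [-48.58  -2.47 -14.2 ] dr [ 0.01 -0.   -2.13]
```

Target contact z is about 0.0582.

>>> {"op": "send_rows", "data": {
  "dr": [
    [0,0,0],
    [0,0,0],
    [0,0,0],
    [0,0,-0.5],
    [0,0,-1],
    [0,0,-1.5],
    [0,0,-1.9],
    [0,0,-2.1]
  ],
  "xyz": [
    [0,0,-1.5],
    [0,0,-5],
    [0,0,-10],
    [-3,-0.1,-13.5],
    [-9,-0.4,-14.2],
    [-15,-0.7,-14.2],
    [-21,-1,-14.2],
    [-27,-1.3,-14.2]
  ],
  "jaw": [30,30,30,30,30,30,30,30]
}}

```text
time_s: 24.35
eef_pos: [0.5673, 0.0374, 0.19]
eef_rot: [-0.0, 0.671, 0.741, -0.0]
wrist_force: [0.2, -0.8, -2.0]
opening: 0.417
grasp_force: 60.1
```

```bash
python3 - <<'E'
from h import *
go([.5305,-.1736,.12],np.radians(95.8))
E
```

```text
xyz [-20.64  -5.74   7.  ] dr [-0.    0.   -0.02]
```

>>> {"op": "send_rows", "data": {
  "dr": [
    [0,0,0],
    [0,0,0],
    [0,0,0],
    [0,0,0],
    [0,0,0],
    [0,0,0],
    [0,0,0],
    [0,0,0]
  ],
  "xyz": [
    [-5.5,-1.5,0],
    [-11,-3,0],
    [-16,-4.5,0],
    [-19.5,-5.5,1.5],
    [-20.5,-5.7,4],
    [-20.5,-5.7,6.5],
    [-20.5,-5.7,7],
    [-20.5,-5.7,7]
  ],
  "jaw": [30,30,30,30,30,30,30,30]
}}

```text
time_s: 25.35
eef_pos: [0.5315, -0.1702, 0.12]
eef_rot: [-0.0, 0.672, 0.741, -0.0]
wrist_force: [0.8, -0.0, -0.6]
opening: 0.418
grasp_force: 60.1
```

```bash
python3 - <<'E'
from h import *
go([.5305,-.1736,.0582],np.radians(95.8))
E
```

```text
xyz [-0.33 -0.13  6.18] dr [-0.   -0.   -0.03]
```

>>> {"op": "send_rows", "data": {
  "dr": [
    [0,0,0],
    [0,0,0],
    [0,0,0],
    [0,0,0],
    [0,0,0],
    [0,0,0],
    [0,0,0],
    [0,0,0]
  ],
  "xyz": [
    [-0.3,-0.1,1.5],
    [-0.3,-0.1,3],
    [-0.3,-0.1,4.5],
    [-0.3,-0.1,5.4],
    [-0.3,-0.1,5.7],
    [-0.3,-0.1,5.8],
    [-0.3,-0.1,5.9],
    [-0.3,-0.1,5.9]
  ],
  "jaw": [30,30,30,30,30,30,30,30]
}}

```text
time_s: 26.35
eef_pos: [0.531, -0.1737, 0.0611]
eef_rot: [0.0, 0.672, 0.741, 0.0]
wrist_force: [0.1, -0.9, -2.0]
opening: 0.416
grasp_force: 60.1
```

>>> {"op": "send_rows", "data": {
  "dr": [
    [0,0,0],
    [0,0,0],
    [0,0,0],
    [0,0,0],
    [0,0,0],
    [0,0,0],
    [0,0,0],
    [0,0,0]
  ],
  "xyz": [
    [0,0,0.05],
    [0,0,0.1],
    [0,0,0.15],
    [0,0,0.2],
    [0,0,0.25],
    [0,0,0.3],
    [0,0,0.32],
    [0,0,0.32]
  ],
  "jaw": [30,30,30,30,30,30,30,30]
}}

```text
time_s: 27.35
eef_pos: [0.5308, -0.1736, 0.0582]
eef_rot: [-0.0, 0.672, 0.741, -0.0]
wrist_force: [-2.0, 1.5, 5.7]
opening: 0.416
grasp_force: 61.1
```

Contact confirmed. I'll release, lift, and go to red at (602.7, 238.2) with a tool yaw of about 84.

>>> {"op": "send_rows", "data": {
  "dr": [
    [0,0,0],
    [0,0,0],
    [0,0,0],
    [0,0,0],
    [0,0,0],
    [0,0,0],
    [0,0,0],
    [0,0,0]
  ],
  "xyz": [
    [0,0,0],
    [0,0,0],
    [0,0,0],
    [0,0,0],
    [0,0,0],
    [0,0,-2],
    [0,0,-7],
    [0,0,-13]
  ],
  "jaw": [100,100,100,100,100,100,100,100]
}}

```text
time_s: 28.35
eef_pos: [0.5299, -0.1732, 0.1877]
eef_rot: [-0.001, 0.672, 0.741, -0.0]
wrist_force: [0.9, -1.0, 0.7]
opening: 0.997
grasp_force: 0.0
```

```bash
python3 - <<'E'
from h import *
go([.6027,.236,.18],np.radians(84))
E
```

```text
xyz [40.01 11.24  0.81] dr [-0.02 -0.01  1.93]
```

>>> {"op": "send_rows", "data": {
  "dr": [
    [0,0,0],
    [0,0,0.4],
    [0,0,0.8],
    [0,0,1.2],
    [0,0,1.6],
    [0,0,1.9],
    [0,0,1.9],
    [0,0,1.9]
  ],
  "xyz": [
    [5,1.4,0],
    [10.5,3,0],
    [16,4.5,0],
    [21.5,6,0],
    [27,7.6,0],
    [32.5,9.1,0],
    [37,10.4,0],
    [40,11.2,0]
  ],
  "jaw": [100,100,100,100,100,100,100,100]
}}

```text
time_s: 29.35
eef_pos: [0.6031, 0.2378, 0.1873]
eef_rot: [-0.0, 0.741, 0.671, 0.0]
wrist_force: [0.1, -0.9, 1.2]
opening: 1.0
grasp_force: 0.0
```

>>> {"op": "send_rows", "data": {
  "dr": [
    [0,0,0],
    [0,0,0],
    [0,0,0],
    [0,0,0],
    [0,0,0],
    [0,0,0],
    [0,0,0],
    [0,0,0]
  ],
  "xyz": [
    [0,0,0],
    [0,0,0],
    [0,0,0],
    [0,0,0],
    [0,0,0],
    [0,0,0],
    [0,0,0],
    [0,0,0]
  ],
  "jaw": [100,100,100,100,100,100,100,100]
}}

```text
time_s: 30.35
eef_pos: [0.6032, 0.2354, 0.1875]
eef_rot: [-0.0, 0.742, 0.67, -0.0]
wrist_force: [-0.3, 0.1, 0.1]
opening: 1.0
grasp_force: 0.0
```

```bash
python3 - <<'E'
from h import *
cal=ctrl.calibration("wrist"); im=ctrl.camera("wrist"); print(ctrl.get_obs()["eef_pos"])
for b in blobs(im,"red",200):
    w=cast(cal,b.reshape(-1,2),0.066)[:,:2]; r=cv2.minAreaRect((w*1000).astype(np.float32))
    print(b.reshape(-1,2).mean(0).round(),[np.round(v,1) for v in r])
    if abs(r[0][1]-239)<15 and r[0][0]<700: go([r[0][0]/1000,r[0][1]/1000,.048],np.radians(r[2]))
E
```

```text
[0.60317605 0.23548645 0.1874614 ]
[521. 209.] [array([801.1, 219.1]), array([20.8, 64.6]), np.float64(76.5)]
[278. 209.] [array([602.9, 238.8]), array([31.5, 35.9]), np.float64(84.2)]
xyz [ 0.33 -0.06 13.95] dr [-0. -0. -0.]
```

>>> {"op": "send_rows", "data": {
  "dr": [
    [0,0,0],
    [0,0,0],
    [0,0,0],
    [0,0,0],
    [0,0,0],
    [0,0,0],
    [0,0,0],
    [0,0,0]
  ],
  "xyz": [
    [0.3,0,2],
    [0.3,0,5],
    [0.3,0,9],
    [0.3,0,12],
    [0.3,0,13.6],
    [0.3,0,14],
    [0.3,0,14],
    [0.3,0,14]
  ],
  "jaw": [100,100,100,100,100,100,100,100]
}}

```text
time_s: 31.4
eef_pos: [0.6046, 0.2387, 0.049]
eef_rot: [0.001, 0.742, 0.67, 0.001]
wrist_force: [0.1, -0.1, 0.3]
opening: 0.998
grasp_force: 0.0
```

>>> {"op": "send_rows", "data": {
  "dr": [
    [0,0,0],
    [0,0,0],
    [0,0,0],
    [0,0,0],
    [0,0,0],
    [0,0,0],
    [0,0,0],
    [0,0,0]
  ],
  "xyz": [
    [0,0,0],
    [0,0,0],
    [0,0,0],
    [0,0,0],
    [0,0,0],
    [0,0,0],
    [0,0,0],
    [0,0,0]
  ],
  "jaw": [30,30,30,30,30,30,30,30]
}}

```text
time_s: 32.4
eef_pos: [0.6039, 0.2385, 0.0479]
eef_rot: [0.0, 0.742, 0.67, 0.0]
wrist_force: [-1.5, 0.4, 4.9]
opening: 0.414
grasp_force: 60.3
```

```bash
python3 - <<'E'
from h import *
go([.525,-.109,.19],np.radians(95.8))
E
```

```text
xyz [-35.37  -4.32 -14.22] dr [ 0.01 -0.   -1.93]
```

>>> {"op": "send_rows", "data": {
  "dr": [
    [0,0,0],
    [0,0,0],
    [0,0,0],
    [0,0,-0.5],
    [0,0,-1],
    [0,0,-1.5],
    [0,0,-1.9],
    [0,0,-1.9]
  ],
  "xyz": [
    [0,0,-1.5],
    [0,0,-5],
    [0,0,-10],
    [-4,-0.5,-13.5],
    [-10,-1.2,-14.2],
    [-16,-2,-14.2],
    [-22,-2.7,-14.2],
    [-28,-3.4,-14.2]
  ],
  "jaw": [30,30,30,30,30,30,30,30]
}}

```text
time_s: 33.4
eef_pos: [0.5404, -0.0383, 0.1899]
eef_rot: [0.0, 0.671, 0.741, 0.0]
wrist_force: [0.3, -0.8, -0.7]
opening: 0.416
grasp_force: 59.9
```

>>> {"op": "send_rows", "data": {
  "dr": [
    [0,0,0],
    [0,0,0],
    [0,0,0],
    [0,0,0],
    [0,0,0],
    [0,0,0],
    [0,0,0],
    [0,0,0]
  ],
  "xyz": [
    [-4,-1.4,0],
    [-6.7,-2.3,0],
    [-7,-2.4,0],
    [-7,-2.4,0],
    [-7,-2.4,0],
    [-7,-2.4,0],
    [-7,-2.4,0],
    [-7,-2.4,0]
  ],
  "jaw": [30,30,30,30,30,30,30,30]
}}

```text
time_s: 34.4
eef_pos: [0.5244, -0.1084, 0.1895]
eef_rot: [-0.0, 0.672, 0.741, -0.0]
wrist_force: [-0.4, -0.5, -0.3]
opening: 0.413
grasp_force: 59.9
```

```bash
python3 - <<'E'
from h import *
cal=ctrl.calibration("wrist"); im=ctrl.camera("wrist"); print(ctrl.get_obs()["eef_pos"])
cv2.imwrite("pics/w4.png",im[:,:,::-1])
for b in blobs(im,"red",200):
    w=cast(cal,b.reshape(-1,2),0.024)[:,:2]; r=cv2.minAreaRect((w*1000).astype(np.float32))
    print(b.reshape(-1,2).mean(0).round(),[np.round(v,1) for v in r])
    if abs(r[0][1]+109)<15 and r[0][0]<700: go([r[0][0]/1000,r[0][1]/1000,.0579],np.radians(95.8))
E
```

```text
[ 0.52435767 -0.10853712  0.18946709]
[278. 303.] [array([ 534.6, -217.6]), array([97.4, 92.9]), np.float64(6.0)]
[281. 200.] [array([ 526.6, -108.7]), array([60. , 54.1]), np.float64(5.6)]
xyz [-0.04  0.22 13.16] dr [-0.   -0.   -0.03]
```

>>> {"op": "send_rows", "data": {
  "dr": [
    [0,0,0],
    [0,0,0],
    [0,0,0],
    [0,0,0],
    [0,0,0],
    [0,0,0],
    [0,0,0],
    [0,0,0]
  ],
  "xyz": [
    [0,0.2,2],
    [0,0.2,5],
    [0,0.2,8],
    [0,0.2,10.8],
    [0,0.2,12.2],
    [0,0.2,12.7],
    [0,0.2,12.9],
    [0,0.2,12.9]
  ],
  "jaw": [30,30,30,30,30,30,30,30]
}}

```text
time_s: 35.45
eef_pos: [0.527, -0.1088, 0.0613]
eef_rot: [0.001, 0.672, 0.741, 0.0]
wrist_force: [-0.4, -0.3, -1.1]
opening: 0.413
grasp_force: 60.0
```

>>> {"op": "send_rows", "data": {
  "dr": [
    [0,0,0],
    [0,0,0],
    [0,0,0],
    [0,0,0],
    [0,0,0],
    [0,0,0],
    [0,0,0],
    [0,0,0]
  ],
  "xyz": [
    [0,0,0.05],
    [0,0,0.1],
    [0,0,0.15],
    [0,0,0.2],
    [0,0,0.25],
    [0,0,0.3],
    [0,0,0.32],
    [0,0,0.32]
  ],
  "jaw": [30,30,30,30,30,30,30,30]
}}

```text
time_s: 36.45
eef_pos: [0.5263, -0.1086, 0.0579]
eef_rot: [-0.0, 0.672, 0.741, -0.0]
wrist_force: [-2.8, 1.0, 5.7]
opening: 0.412
grasp_force: 60.8
```

Contact. I'll release, lift and back away toward the base for a clear view.

>>> {"op": "send_rows", "data": {
  "dr": [
    [0,0,0],
    [0,0,0],
    [0,0,0],
    [0,0,0],
    [0,0,0],
    [0,0,0],
    [0,0,0],
    [0,0,0]
  ],
  "xyz": [
    [0,0,0],
    [0,0,0],
    [0,0,0],
    [0,0,0],
    [0,0,0],
    [0,0,-2],
    [0,0,-7],
    [0,0,-13]
  ],
  "jaw": [100,100,100,100,100,100,100,100]
}}

```text
time_s: 37.45
eef_pos: [0.5253, -0.1082, 0.1875]
eef_rot: [-0.001, 0.672, 0.741, -0.0]
wrist_force: [0.9, -0.6, 0.2]
opening: 0.998
grasp_force: 0.0
```

>>> {"op": "send_rows", "data": {
  "dr": [
    [0,0,0],
    [0,0,0],
    [0,0,0],
    [0,0,0],
    [0,0,0],
    [0,0,0],
    [0,0,0],
    [0,0,0]
  ],
  "xyz": [
    [5,0,-1],
    [10,-3,-1],
    [14,-7,-1],
    [18,-10,-1],
    [20,-12,-1],
    [20,-12,-1],
    [20,-12,-1],
    [20,-12,-1]
  ],
  "jaw": [100,100,100,100,100,100,100,100]
}}

```text
time_s: 38.45
eef_pos: [0.3883, 0.0781, 0.1975]
eef_rot: [0.0, 0.672, 0.74, 0.0]
wrist_force: [0.2, -1.0, -0.4]
opening: 0.999
grasp_force: 0.0
```

```bash
python3 - <<'E'
from h import *
a=ctrl.camera("top")[180:300,260:480]; b=ctrl.camera("scene")[100:300,100:460]
a=cv2.resize(a,None,fx=2.5,fy=2.5,interpolation=cv2.INTER_CUBIC); b=cv2.resize(b,(540,300))
v=np.vstack([np.hstack([a,np.zeros((300,800-a.shape[1],3),np.uint8)]),np.hstack([b,np.zeros((300,260,3),np.uint8)])])
cv2.imwrite("pics/f.png",v[:,:,::-1]); print(ctrl.get_obs()["eef_pos"])
E
```

```text
[0.38795519 0.07816493 0.19724264]
```

View pics/f.png

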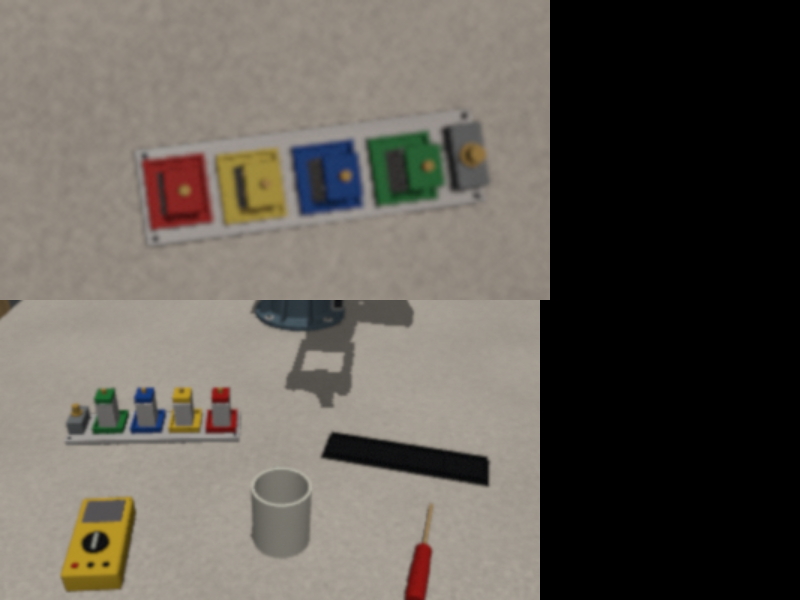

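All four modules stand upright in their matching bays: red at (178,190), yellow (250,187), blue (326,177) and green (403,168) in the crop. The mug is where it was, so I'm handing in.

```bash
python3 -c "
from bench import ctrl
print(ctrl.hand_in())"
```

```text
the job is handed in; nothing more can be done
None
```

I moved the four modules in the order green, blue, yellow, red, each set down gently and standing upright in its matching bay; I left the mug alone and handed the job in after about 39 s.

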